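# Press a radio's battery cover shut all round

## Task

The battery cover on the back of the repaired radio is only laid in place: press down its orange rim with the fingertips, side after side, until all four sections have clicked shut flush with the grey middle. Only press: do not grip, lift or tip the radio or push it out of its place, and leave the screwdriver, bottle, dish and battery pack beside it as they are.

Things in the scene. Friction and masses are not known exactly. Their poses are not given: they have to be found in the camera images.
- radio: Black portable radio lying on its front, back upwards, loose on the 4 mm thick red mat: 180 (x) x 230 (y) x 58 mm housing, about 1.9 kg. Origin: centre of its underside, z up, at mat height (4 mm above the table).
- cover (a point): Centre of the top of the snap-fit battery cover on the radio's back, 64 mm above the radio's origin. Cover 136 (x) x 180 (y) mm: a rigid grey middle (80 x 124 mm) with four orange springy rim sections hinged along its edges, one on each side. The grey corners are fixed, 3 mm lower than the middle; the black housing around is 6 mm lower
- rim_near (a joint): Angle (rad) of the orange rim section on the long side towards the radio's -x (the robot's side). 0 = unclipped, outer edge standing about 9 mm proud; it grows as pressed; 0.32 = clicked shut, flush with the grey middle. Over-centre snap: it springs back up unless pushed down past half-way (0.175), then snaps to 0.32 and stays. It takes about 9 N down near its outer edge, more nearer the hinge; it stops firmly when flush
- rim_near_press (a point): Point on top of that same section, at mid-length, 20 mm out from its hinge line and 8 mm in from its outer edge: a good place to press. The section is 118 mm long, 28 mm wide, 3 mm thick. When shut this point lies 64 mm above the radio's origin, when unclipped about 6 mm higher
- rim_far (a joint): Angle (rad) of the orange rim section on the long side towards the radio's +x. 0 = unclipped, outer edge standing about 9 mm proud; it grows as pressed; 0.32 = clicked shut, flush with the grey middle. Over-centre snap: it springs back up unless pushed down past half-way (0.175), then snaps to 0.32 and stays. It takes about 9 N down near its outer edge, more nearer the hinge; it stops firmly when flush
- rim_far_press (a point): Point on top of that same section, at mid-length, 20 mm out from its hinge line and 8 mm in from its outer edge: a good place to press. The section is 118 mm long, 28 mm wide, 3 mm thick. When shut this point lies 64 mm above the radio's origin, when unclipped about 6 mm higher
- rim_left (a joint): Angle (rad) of the orange rim section on the short side towards the radio's +y. 0 = unclipped, outer edge standing about 9 mm proud; it grows as pressed; 0.32 = clicked shut, flush with the grey middle. Over-centre snap: it springs back up unless pushed down past half-way (0.175), then snaps to 0.32 and stays. It takes about 9 N down near its outer edge, more nearer the hinge; it stops firmly when flush
- rim_left_press (a point): Point on top of that same section, at mid-length, 20 mm out from its hinge line and 8 mm in from its outer edge: a good place to press. The section is 74 mm long, 28 mm wide, 3 mm thick. When shut this point lies 64 mm above the radio's origin, when unclipped about 6 mm higher
- rim_right (a joint): Angle (rad) of the orange rim section on the short side towards the radio's -y. 0 = unclipped, outer edge standing about 9 mm proud; it grows as pressed; 0.32 = clicked shut, flush with the grey middle. Over-centre snap: it springs back up unless pushed down past half-way (0.175), then snaps to 0.32 and stays. It takes about 9 N down near its outer edge, more nearer the hinge; it stops firmly when flush
- rim_right_press (a point): Point on top of that same section, at mid-length, 20 mm out from its hinge line and 8 mm in from its outer edge: a good place to press. The section is 74 mm long, 28 mm wide, 3 mm thick. When shut this point lies 64 mm above the radio's origin, when unclipped about 6 mm higher
- driver: Screwdriver with green handle, 170 mm long, lying on the mat beside the radio, bystander. Origin: a point of its underside near its middle
- cleaner: Small blue bottle, 42 mm diameter, 100 mm tall, standing upright beside the radio, bystander. Origin: centre of its base
- dish: Shallow metal dish for screws, 70 mm diameter, 22 mm high, bystander. Origin: centre of its base
- cells: Pack of four yellow battery cells, 50 x 58 x 15 mm, bystander. Origin: centre of its underside

How it is judged:
At the end, for the whole second after the job is handed in: All four rim sections are shut (each at least 0.28 of its 0.32 rad) and the radio lies at rest, level, within 30 mm of where it began (value of joint each of rim_near, rim_far, rim_left, rim_right above 0.28 rad and distance of radio from where it was at the start of the episode below 0.03 m and angle between radio's own z axis and vertical below 0.05 rad and linear speed of radio below 0.01 m/s); the robot touches nothing.
It fails at once if the radio is lifted or tipped (height (world z) of radio above 0.02 m or angle between radio's own z axis and vertical above 0.15 rad).
It fails at once if the radio is pushed more than 30 mm out of place (distance of radio from where it was at the start of the episode above 0.03 m).
It fails at once if one of the things beside the radio is moved more than 20 mm or lifted (distance of any of driver, cleaner, dish, cells from where it was at the start of the episode above 0.02 m).
It also fails if it takes over 45 s, if anything falls off the work surface, if the arm or the gripper's body presses on something with over 40 N, if the wrist force passes 120 N, or if a joint passes its speed limit or range.

## Robot

A 6-joint arm with a two-finger parallel gripper is mounted at the origin on the work surface. World frame = base frame: x ahead of the robot, y to its left, z up, the work surface at z = 0. Lengths are in m, angles in rad, forces in N, time in s.
With the tool pointing down it reaches from about 0.375 to 0.925 m from the base axis. Payload 5.7 kg.
Tool frame: the origin (TCP) lies between the finger pads; the fingertips stand 22 mm ahead of it and the grasp point (between the pads) lies 3 mm ahead of it (manip.tips_ahead is the distance from the TCP to the fingertips, in m); z points along the fingers, y is the line along which they close (so a half turn about z gives the same grasp; the last joint's range is limited). The gripper opens to 85 mm and grips with 20 to 120 N. Pads are 22 mm wide; open, the fingers measure 114 mm over their backs; the gripper's body (76 mm by 85 mm) begins 54 mm behind the grasp point. The pads swing forward as they close: fully open they stand 13 mm farther back than shut.
Start: joints at [-1.363, 0.359, 1.51, -0, 1.272, -0.115], TCP at [0.19, -0.569, 0.253] pointing down, gripper open.
Joint ranges: [-2.97, 2.97], [-1.01, 2.36], [0.21, 2.38], [-0.96, 4.11], [0.2, 2.71], [-2.98, 2.98]. Speed limits (rad/s): [2.39, 2.39, 3.14, 3.14, 3.14, 3.14].

## Interface

Orientations are given as a unit quaternion [w, x, y, z].
In Python, from station import readout, snapshot, manip gives the robot as it stands.
- The arm moves only by the shell command python3 -m handwheel 'ROWS' [OPENING] [FORCE]. ROWS is JSON, a list of rows, each a list of 2 entries, a list of its own where there are three numbers: the shift along the tool's x, y, z in units of 25 mm (1.0 is 25 mm), then the turn, a rotation vector about the tool's x, y, z in units of 6 degrees (1.0 is 6 degrees). In form: [[[tx, ty, tz], [ax, ay, az]], ...]. A call has 1 to 8 rows; each row is the pose to reach, as a shift and turn from the pose commanded when the call began, along the tool's axes at that moment; what a row does not reach only later rows make up. A row lasts 1/8 s, in which the tool goes at most 62.5 mm and 10.7 degrees, less where a joint would pass 70% of its speed; a pose out of reach is approached as far as the arm can. A call with a gripper value outside its range is refused whole. OPENING is the gripper command: -1 is shut, 1 is fully open, values between are in proportion, set as the call begins (- or left out, the last holds). The fingers move at their own pace and stop on an object; FORCE is the grip in N (left out, the last holds). Time passes only in rows, so rows that repeat a pose let the fingers close. It gives the time, the measured TCP pose, the force, the opening and the grip force at its end, in the units of the state.
- readout.read_state(): the state, without advancing time (a new reading comes with each control period).
- snapshot(name): name is "scene" or "side" or "wrist"; returns a dict with "image" (384x512x3 uint8, red, green, blue), "vertical_fov" (degrees; the focal length in pixels is half the picture's height over the tangent of half this angle, whatever the lens; pixels are square), "cx", "cy" (the principal point, pixels), "R" (3x3) and "t" (3): a world point X has camera coordinates R X + t. Camera axes: x right, y down, z forward; pixel columns grow to the right and rows downward; lengths in m; the calibration is good to about 2 mm. The wrist camera is an equidistant fisheye: a pixel r from the principal point sees the ray r / f radians off the axis. A picture is of the moment at which its call begins. There is no depth.
- manip.hand_in(): hands the job in; it is judged then, once.
The state is a dict: "time": time; "joints": joint angles; "qd": joint speeds; "joint_torque": joint torques, N m; "ee_pos": TCP position; "ee_rot": TCP orientation; "wrist_force": force on the tool from outside, world axes, zero at the start; "wrist_torque": the same for the moment, N m; "width": finger opening in m; "grasp_force": force on a finger pad.
Only numpy, scipy, OpenCV 4.12 (cv2) and the standard library are available. Lean on these libraries where they do the work, as an engineer would, in place of code of your own. Each camera call takes 0.05 s, during which the arm holds its last target. There are 200 camera calls.

## Working session

There is one attempt and no reset: what is moved stays moved. The work goes in short steps, Python scripts to look and compute and a shell command to move; the robot and the scene stay as the last step left them, time stands still between calls to the robot, and variables do not carry over. Pictures are saved under pics/ and viewed, at most 10 in all, crops included, and the job is handed in when it is done.

```bash
mkdir -p pics; ls
python3 - <<'E'
from station import readout, snapshot, manip
import cv2, numpy as np
s=readout.read_state(); print(s['time'],s['ee_pos'],s['ee_rot'],s['width'],manip.tips_ahead)
ims=[]
for n in ['scene','side']:
    d=snapshot(n); np.savez('pics/'+n+'.npz',**d); ims.append(d['image'])
    print(n,d['vertical_fov'],d['cx'],d['cy'],np.round(-d['R'].T@d['t'],3))
cv2.imwrite('pics/a.png',cv2.cvtColor(cv2.resize(np.hstack(ims),(800,300)),cv2.COLOR_RGB2BGR))
E
```

```text
pics
0.0 [ 0.19018509 -0.568378    0.25244534] [-9.28224866e-04  9.87004361e-01  1.60690783e-01 -4.91678862e-05] 0.08518955421594314 0.022
scene 53.58810479468885 256.2347326139122 192.90556595835344 [ 1.177 -0.317  0.665]
side 52.96319129757401 255.1497042871259 192.34069793856685 [ 0.44  -0.376  0.626]
```

View pics/a.png

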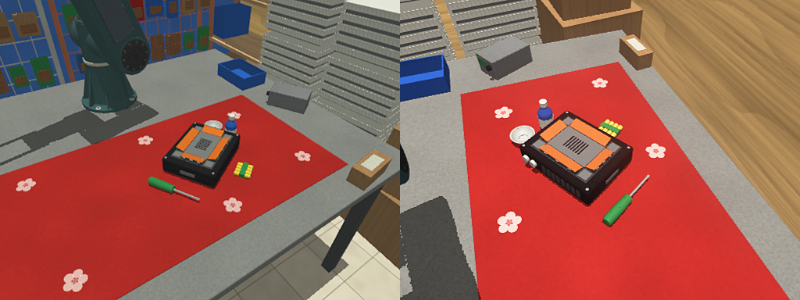

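The radio is near scene pixel (257,198) and side pixel (230,200), with its orange rims visible. The bottle and dish are on one side, with the cells and screwdriver near other edges.

```bash
cat > h.py <<'E'
import numpy as np, cv2
def ray(d,px):
    f=192/np.tan(np.radians(float(d['vertical_fov'])/2))
    v=np.array([(px[0]-d['cx'])/f,(px[1]-d['cy'])/f,1]); R=d['R']
    return -R.T@d['t'], R.T@v
def plane(d,px,z):
    o,v=ray(d,px); return o+v*(z-o[2])/v[2]
def tri(d1,p1,d2,p2):
    o1,v1=ray(d1,p1);o2,v2=ray(d2,p2)
    s=np.linalg.lstsq(np.c_[v1,-v2],o2-o1,rcond=None)[0]
    a=o1+s[0]*v1;b=o2+s[1]*v2
    return (a+b)/2,np.linalg.norm(a-b)
def blobs(d,lo,hi,amin=60):
    m=cv2.inRange(cv2.cvtColor(d['image'],cv2.COLOR_RGB2HSV),lo,hi)
    n,l,s,c=cv2.connectedComponentsWithStats(m)
    return [(c[i],s[i,4],l==i) for i in range(1,n) if s[i,4]>=amin]
E
python3 - <<'E'
from h import *
D={n:dict(np.load(f'pics/{n}.npz')) for n in ['scene','side']}
for n,d in D.items():
    for c,a,m in blobs(d,(8,150,120),(20,255,255),40):
        if 150<c[0]<330 and 120<c[1]<270: print(n,'orange',c.round(1),a,plane(d,c,.0725).round(4))
    for nm,lo,hi,z in [('green',(50,80,30),(80,255,255),.015),('blue',(100,120,60),(120,255,255),.05),('yellow',(22,150,120),(35,255,255),.019)]:
        for c,a,m in blobs(d,lo,hi,40):
            print(n,nm,c.round(0),a,plane(d,c,z).round(3))
a=[cv2.resize(D['scene']['image'][140:270,180:340],(480,390)),cv2.resize(D['side']['image'][110:300,130:330],None,fx=2,fy=2)[:390-10]]
h=min(x.shape[0] for x in a);a=np.hstack([x[:h] for x in a])[:,:]
cv2.imwrite('pics/b.png',cv2.cvtColor(cv2.resize(a,(800,int(a.shape[0]*800/a.shape[1]))),cv2.COLOR_RGB2BGR))
E
```

```text
scene orange [272.  167.3] 237 [0.5179 0.1835 0.0725]
scene orange [239.8 178. ] 362 [0.5124 0.086  0.0725]
scene orange [279.3 190.2] 293 [0.6068 0.1425 0.0725]
scene orange [246.6 201.1] 166 [0.5981 0.052  0.0725]
scene green [88. 17.] 346 [-1.382  0.191  0.015]
scene green [259.  46.] 298 [-0.433  0.783  0.015]
scene green [241.  50.] 195 [-0.427  0.668  0.015]
scene green [54. 89.] 573 [-0.434 -0.19   0.015]
scene green [23. 95.] 347 [-0.43  -0.3    0.015]
scene green [311. 217.] 126 [0.681 0.191 0.015]
scene green [206. 236.] 334 [ 0.597 -0.06   0.015]
scene blue [13.  9.] 437 [-1.605 -0.171  0.05 ]
scene blue [37.  7.] 295 [-1.584 -0.045  0.05 ]
scene blue [71. 51.] 750 [-0.725 -0.049  0.05 ]
scene blue [76.  6.] 172 [-1.503  0.164  0.05 ]
scene blue [209.  20.] 1158 [-0.849  0.723  0.05 ]
scene blue [295.  24.] 1989 [-0.548  1.099  0.05 ]
scene blue [262.  24.] 136 [-0.639  0.942  0.05 ]
scene blue [80. 30.] 160 [-1.007  0.063  0.05 ]
scene blue [237.  29.] 219 [-0.631  0.775  0.05 ]
scene blue [248.  27.] 110 [-0.63   0.844  0.05 ]
scene blue [50. 39.] 118 [-0.936 -0.094  0.0
[... 1105 characters left out ...]
.254  0.05 ]
scene blue [ 28. 115.] 167 [-0.18 -0.31  0.05]
scene blue [ 10. 119.] 127 [-0.176 -0.364  0.05 ]
scene blue [295. 160.] 151 [0.5   0.277 0.05 ]
scene yellow [305. 216.] 102 [0.67  0.179 0.019]
scene yellow [318. 219.] 114 [0.698 0.199 0.019]
side orange [243.7 168.9] 702 [0.6044 0.1444 0.0725]
side orange [195.9 166.7] 440 [0.5154 0.1831 0.0725]
side orange [206.1 201.6] 615 [0.5108 0.0871 0.0725]
side orange [254.9 203.6] 394 [0.5949 0.0518 0.0725]
side green [104.  78.] 51 [0.364 0.674 0.015]
side green [269. 163.] 137 [0.681 0.197 0.015]
side green [278. 269.] 614 [ 0.598 -0.06   0.015]
side blue [30. 99.] 3105 [0.185 0.582 0.05 ]
side blue [185. 144.] 190 [0.513 0.283 0.05 ]
```

View pics/b.png

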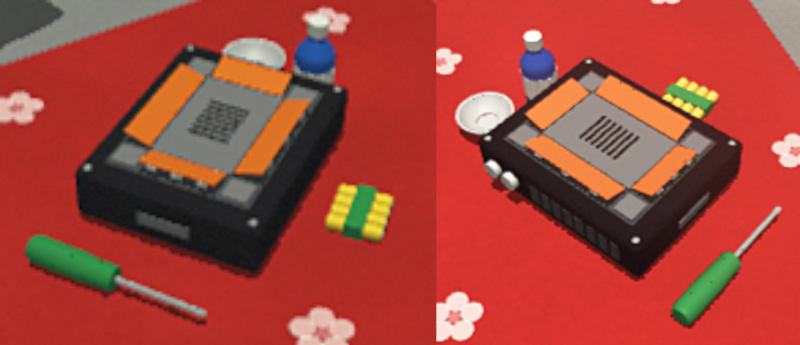

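Rim spacings measure 110 and 154 mm against nominal 108 and 152, so the fit is good. Radio yaw is 31.2° and the cover centre is (0.558, 0.116). Next I move above it with the gripper shut and aligned to the radio.

```bash
python3 -m handwheel '[[[22.6,-21.3,0],[0,0,-2.1]],[[22.6,-21.3,0],[0,0,-2.1]],[[22.6,-21.3,0],[0,0,-2.1]],[[22.6,-21.3,0],[0,0,-2.1]],[[22.6,-21.3,0],[0,0,-2.1]],[[22.6,-21.3,0],[0,0,-2.1]],[[22.6,-21.3,0],[0,0,-2.1]],[[22.6,-21.3,0],[0,0,-2.1]]]' -1 20
cat > rel.py <<'E'
import numpy as np,sys
from station import readout
from scipy.spatial.transform import Rotation as Ro
s=readout.read_state();q=s['ee_rot'];R=Ro.from_quat([*q[1:],q[0]]).as_matrix();p=np.array(s['ee_pos'])
c=np.array([.5576,.1163]);a=np.radians(31.2);u=np.array([np.cos(a),np.sin(a)]);v=np.array([-u[1],u[0]])
print('t',s['time'],'ee',p.round(4),'yaw',np.degrees(np.arctan2(R[1,0],R[0,0])).round(2),'tilt',R[:2,2].round(4),'F',np.round(s['wrist_force'],1))
for n,o in dict(c=0*u,near=-.06*u,far=.06*u,left=.082*v,right=-.082*v).items():
    print(n,(R.T@(np.array([*(c+o),.09+.022])-p)/.025).round(2))
E
python3 rel.py
```

```text
time: 1.1
ee_pos: [0.4272, -0.1265, 0.2533]
ee_rot: [0.0, 0.963, 0.268, 0.0]
wrist_force: [1.0, -1.3, 0.2]
width: -0.0001
grasp_force: 0.0
t 1.1 ee [ 0.4272 -0.1265  0.2533] yaw 31.08 tilt [ 0.0003 -0.0001] F [ 1.  -1.3  0.2]
c [ 9.48 -5.62  5.65]
near [ 7.08 -5.62  5.65]
far [11.88 -5.63  5.65]
left [ 9.47 -8.9   5.65]
right [ 9.49 -2.34  5.65]
```

```bash
python3 -m handwheel '[[[9.5,-5.6,0],[0,0,0]],[[9.5,-5.6,0],[0,0,0]],[[9.5,-5.6,0],[0,0,0]],[[9.5,-5.6,0],[0,0,0]],[[9.5,-5.6,2],[0,0,0]],[[9.5,-5.6,2],[0,0,0]],[[9.5,-5.6,2],[0,0,0]],[[9.5,-5.6,2],[0,0,0]]]'
python3 rel.py
python3 - <<'E'
from station import snapshot
import cv2,numpy as np
from h import blobs
d=snapshot('wrist'); np.savez('pics/wrist.npz',**d)
cv2.imwrite('pics/c.png',cv2.cvtColor(d['image'],cv2.COLOR_RGB2BGR))
f=192/np.tan(np.radians(d['vertical_fov']/2));R,t=d['R'],d['t']
for c,a,m in blobs(d,(5,150,90),(20,255,255),200):
    w=[]
    for y,x in np.argwhere(m)[::5]:
        r=np.array([x-d['cx'],y-d['cy']]);n=np.linalg.norm(r)
        v=R.T@np.array([*(r/n*np.sin(n/f)),np.cos(n/f)]);o=-R.T@t
        w.append(o+v*(.0725-o[2])/v[2])
    print(c.round(),a,np.mean(w,0).round(4))
E
```

```text
time: 2.1
ee_pos: [0.5582, 0.1133, 0.2049]
ee_rot: [0.0, 0.964, 0.267, 0.001]
wrist_force: [0.2, -0.7, 0.3]
width: 0.0002
grasp_force: 0.0
t 2.1 ee [0.5582 0.1133 0.2049] yaw 31.03 tilt [0.0023 0.    ] F [ 0.2 -0.7  0.3]
c [ 0.03 -0.12  3.71]
near [-2.37 -0.11  3.71]
far [ 2.43 -0.13  3.72]
left [ 0.02 -3.4   3.71]
right [0.04 3.16 3.72]
[249. 123.] 4077 [0.6052 0.1467 0.0725]
[333. 182.] 2355 [0.599  0.0547 0.0725]
[166. 183.] 2309 [0.52   0.1845 0.0725]
[249. 236.] 2786 [0.5127 0.0928 0.0725]
```

View pics/c.png

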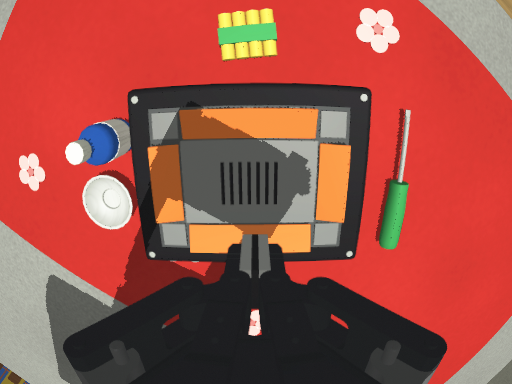

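The wrist view confirms the estimate to about 2 mm. The rim sections are at (249,123), (333,182), (166,183) and (249,236), with the bystanders clear of the fingers. I press near first.

```bash
python3 -m handwheel '[[[-2.4,0,2.5],[0,0,0]],[[-2.4,0,3.9],[0,0,0]],[[-2.4,0,3.9],[0,0,0]],[[-2.4,0,4.1],[0,0,0]],[[-2.4,0,4.25],[0,0,0]],[[-2.4,0,4.35],[0,0,0]],[[-2.4,0,4.45],[0,0,0]],[[-2.4,0,4.45],[0,0,0]]]'
python3 rel.py|head -1
```

```text
time: 3.15
ee_pos: [0.5066, 0.0835, 0.0924]
ee_rot: [-0.0, 0.963, 0.268, 0.0]
wrist_force: [0.3, 0.4, -0.0]
width: -0.0
grasp_force: 0.0
t 3.15 ee [0.5066 0.0835 0.0924] yaw 31.1 tilt [0.0005 0.0003] F [ 0.3  0.4 -0. ]
```

```bash
python3 -m handwheel '[[[0,0,0.05],[0,0,0]],[[0,0,0.1],[0,0,0]],[[0,0,0.14],[0,0,0]],[[0,0,0.14],[0,0,0]]]'
python3 rel.py|head -1
```

```text
time: 3.65
ee_pos: [0.5064, 0.0834, 0.0898]
ee_rot: [-0.0, 0.963, 0.268, 0.0]
wrist_force: [-4.1, -0.2, 16.0]
width: -0.0002
grasp_force: 7.7
t 3.65 ee [0.5064 0.0834 0.0898] yaw 31.1 tilt [0.0005 0.0002] F [-4.1 -0.2 16. ]
```

Near stops firm exactly at flush height (tip at 0.068). I repeat this on the far side.

```bash
python3 -m handwheel '[[[0,0,-1.4],[0,0,0]],[[2.4,0,-1.4],[0,0,0]],[[4.8,0,-1.4],[0,0,0]],[[4.8,0,-1.4],[0,0,0]],[[4.8,-0.05,-0.7],[0,0,0]],[[4.8,-0.05,-0.5],[0,0,0]],[[4.8,-0.05,-0.35],[0,0,0]],[[4.8,-0.05,-0.2],[0,0,0]]]'
python3 -m handwheel '[[[0,0,0.08],[0,0,0]],[[0,0,0.14],[0,0,0]],[[0,0,0.2],[0,0,0]],[[0,0,0.2],[0,0,0]]]'
python3 rel.py
```

```text
time: 4.65
ee_pos: [0.6067, 0.1459, 0.0937]
ee_rot: [-0.0, 0.963, 0.268, -0.001]
wrist_force: [-5.6, 0.5, 6.8]
width: -0.0001
grasp_force: 3.5
time: 5.15
ee_pos: [0.6088, 0.1461, 0.0899]
ee_rot: [0.0, 0.963, 0.268, 0.001]
wrist_force: [-2.9, -0.2, 11.1]
width: 0.0002
grasp_force: 5.4
t 5.15 ee [0.6088 0.1461 0.0899] yaw 31.1 tilt [ 0.0011 -0.    ] F [-2.9 -0.2 11.1]
c [-2.37 -0.04 -0.89]
near [-4.77 -0.03 -0.89]
far [ 0.03 -0.04 -0.88]
left [-2.37 -3.32 -0.89]
right [-2.36  3.24 -0.88]
```

```bash
python3 -m handwheel '[[[0,0,-1.5],[0,0,0]],[[-1.2,-1.7,-1.5],[0,0,0]],[[-2.4,-3.35,-1.5],[0,0,0]],[[-2.4,-3.35,-1.5],[0,0,0]],[[-2.4,-3.35,-0.8],[0,0,0]],[[-2.4,-3.35,-0.5],[0,0,0]],[[-2.4,-3.35,-0.35],[0,0,0]],[[-2.4,-3.35,-0.2],[0,0,0]]]'
python3 -m handwheel '[[[0,0,0.08],[0,0,0]],[[0,0,0.14],[0,0,0]],[[0,0,0.2],[0,0,0]],[[0,0,0.2],[0,0,0]]]'
python3 -m handwheel '[[[0,0,-1.5],[0,0,0]],[[0,2.2,-1.5],[0,0,0]],[[0,4.4,-1.5],[0,0,0]],[[0,6.55,-1.5],[0,0,0]],[[0,6.55,-1.5],[0,0,0]],[[0,6.55,-0.6],[0,0,0]],[[0,6.55,-0.4],[0,0,0]],[[0,6.55,-0.2],[0,0,0]]]'
python3 -m handwheel '[[[0,0,0.08],[0,0,0]],[[0,0,0.14],[0,0,0]],[[0,0,0.2],[0,0,0]],[[0,0,0.2],[0,0,0]]]'
python3 rel.py
```

```text
time: 6.15
ee_pos: [0.5142, 0.1873, 0.0941]
ee_rot: [-0.0, 0.964, 0.268, 0.0]
wrist_force: [-3.8, 2.0, 8.9]
width: 0.0003
grasp_force: 3.4
time: 6.65
ee_pos: [0.5144, 0.187, 0.0899]
ee_rot: [0.0, 0.963, 0.268, 0.001]
wrist_force: [-3.4, -0.3, 13.4]
width: 0.0001
grasp_force: 6.4
time: 7.65
ee_pos: [0.5974, 0.0468, 0.094]
ee_rot: [0.0, 0.963, 0.269, -0.001]
wrist_force: [-3.4, -2.3, 6.5]
width: 0.0001
grasp_force: 3.0
time: 8.15
ee_pos: [0.5986, 0.0473, 0.0899]
ee_rot: [-0.0, 0.963, 0.268, 0.0]
wrist_force: [-3.3, 1.2, 11.0]
width: -0.0002
grasp_force: 5.4
t 8.15 ee [0.5986 0.0473 0.0899] yaw 31.11 tilt [0.0009 0.0005] F [-3.3  1.2 11. ]
c [ 0.02 -3.21 -0.88]
near [-2.38 -3.21 -0.89]
far [ 2.42 -3.21 -0.88]
left [ 0.02 -6.49 -0.88]
right [ 0.03  0.07 -0.88]
```

All four stopped firm at flush. I retreat and check.

```bash
python3 -m handwheel '[[[0,0,-2],[0,0,0]],[[0,0,-4],[0,0,0]],[[0,0,-6],[0,0,0]],[[-5,3,-6],[0,0,0]],[[-5,6,-6],[0,0,0]],[[-5,8,-6],[0,0,0]],[[-5,8,-6],[0,0,0]],[[-5,8,-6],[0,0,0]]]'
python3 - <<'E'
from station import snapshot
from h import *
a=[]
for n in ['scene','side']:
    d=snapshot(n)
    for c,ar,m in blobs(d,(8,150,120),(20,255,255),40):
        if 150<c[0]<330 and 120<c[1]<270: print(n,c.round(1),ar,plane(d,c,.068).round(4))
    im=d['image']; a.append(cv2.resize(im[130:230,190:350] if n=='scene' else im[135:235,150:310],(400,250),interpolation=cv2.INTER_CUBIC))
cv2.imwrite('pics/d.png',cv2.cvtColor(np.hstack(a),cv2.COLOR_RGB2BGR))
E
```

```text
time: 9.15
ee_pos: [0.5955, -0.1932, 0.2385]
ee_rot: [0.001, 0.964, 0.266, 0.0]
wrist_force: [0.2, 1.1, 0.0]
width: -0.0
grasp_force: 0.0
scene [272.1 168.4] 186 [0.5171 0.1847 0.068 ]
scene [239.5 179.4] 328 [0.5119 0.0854 0.068 ]
scene [279.4 191.6] 354 [0.6068 0.1432 0.068 ]
scene [246.6 202.7] 252 [0.5986 0.0519 0.068 ]
side [242.4 173.7] 95 [0.5988 0.1366 0.068 ]
side [201.1 170.4] 43 [0.5233 0.1737 0.068 ]
side [211.2 201.5] 87 [0.5205 0.088  0.068 ]
side [202.3 208.2] 41 [0.5006 0.0778 0.068 ]
side [258.1 209.2] 43 [0.5972 0.0407 0.068 ]
```

View pics/d.png

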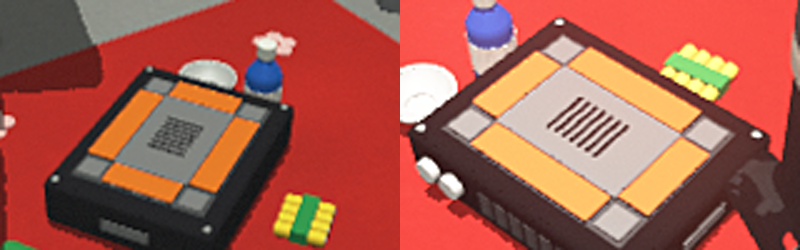

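All four sections lie flush with straight edges in both views. The radio is in place, the bystanders in view are unmoved, and the arm is clear.

```bash
python3 -c "
from station import manip
print(manip.hand_in())"
```

```text
the job is handed in; nothing more can be done
None
```

All four rim sections were pressed shut and look flush in both camera views, the radio is still in its place, and the job is handed in at about 9 s; the hand-in returned no verdict.

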